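# Gauge two drilled bricks and sort out the bad one

## Task

Check the two drilled half bricks with the steel plug gauge: take the gauge out of its wooden stand and put it nose down, fully home, into the hole that it passes; let go and leave it standing there, with that brick where it lies. Then put the other drilled brick, whose hole is too small for the gauge, into the wooden reject tray, lying flat as it does now, inside the walls.

Things in the scene. Friction and masses are not known exactly. Their poses are not given: they have to be found in the camera images.
- gauge_grip (a point): Mid-grip of the loose round steel plug gauge, on its upright axis (z up). Grip 30 mm diameter, 70 tall; collar 50 mm diameter, 6 thick, underside 41 mm below this point; plug 26 mm diameter, 25 long; nose tapers over the last 20 mm to a 14 mm tip. Starts nose down in a fixed wooden block 84 x 84 x 50 high. Fully home, there or in the good brick, its collar rests on the top face. 0.25 kg.
- wide_hole (a point): Mouth, at top centre, of the 36 mm through hole of the good brick, which the gauge passes with 5 mm to spare all round. The brick is a loose plain fired-clay block 100 mm long (x) x 56 wide (y) x 50 high (z up), about 0.45 kg, lying flat on the bench.
- narrow_middle (a point): Centre (25 mm above the bench) of the bad brick: outside like the good one, loose, 100 mm long (x) x 56 wide (y) x 50 high (z up), about 0.45 kg, but with an 18 mm hole down through its middle, too small for the gauge. Grasp it from above across its 56 mm width.
- tray_floor (a point): Centre of the inner floor of the reject tray, 8 mm above the bench: a fixed open wooden tray, outside 240 mm (x) x 190 (y) x 38 high, inside 224 x 174 mm; the walls rise 30 mm above this point.
Mind the look-alikes: they are no part of the job. Leave any white look-alike of the part that bears narrow_middle alone. There is more than one size of the part that bears gauge_grip; the job needs the larger.

How it is judged:
On the way:
1. the gauge stands fully home in the wide hole while the narrow brick is not yet in the tray (horizontal distance between gauge_grip and wide_hole below 0.015 m and z of gauge_grip in the frame of wide_hole between 0.03 and 0.048 m and angle between each of gauge_grip, wide_hole's own z axis and vertical below 0.17 rad and distance of wide_hole from where it was at the start of the episode below 0.06 m and not (x of narrow_middle in the frame of tray_floor between -0.1 and 0.1 m and y of narrow_middle in the frame of tray_floor between -0.08 and 0.08 m and z of narrow_middle in the frame of tray_floor between 0.015 and 0.035 m and angle between narrow_middle's own z axis and vertical below 0.17 rad)), for 0.2 s.
At the end, for the whole second after the job is handed in: Gauge upright (10 degrees) in the wide hole, within 15 mm of its axis, collar within 7 mm of the brick's top; wide brick flat, within 60 mm of its start; narrow brick flat (10 degrees) on the tray floor, centre within 100 mm (tray x) and 80 mm (tray y) of its middle; both at rest (horizontal distance between gauge_grip and wide_hole below 0.015 m and z of gauge_grip in the frame of wide_hole between 0.03 and 0.048 m and angle between each of gauge_grip, wide_hole, narrow_middle's own z axis and vertical below 0.17 rad and distance of wide_hole from where it was at the start of the episode below 0.06 m and x of narrow_middle in the frame of tray_floor between -0.1 and 0.1 m and y of narrow_middle in the frame of tray_floor between -0.08 and 0.08 m and z of narrow_middle in the frame of tray_floor between 0.015 and 0.035 m and linear speed of each of gauge, narrow_brick below 0.03 m/s); the robot touches nothing.
It also fails if it takes over 62 s, if anything falls off the work surface, if the arm or the gripper's body presses on something with over 40 N, if the wrist force passes 120 N, or if a joint passes its speed limit or range.

## Robot

A 6-joint arm with a two-finger parallel gripper is mounted at the origin on the work surface; the furniture and walls round the work are solid. World frame = base frame: x ahead of the robot, y to its left, z up, the work surface at z = 0. Lengths are in m, angles in rad, forces in N, time in s.
With the tool pointing down it reaches from about 0.275 to 0.75 m from the base axis. Payload 10.2 kg.
Tool frame: the origin (TCP) lies on the centre line of the jaws, within the pads' length; the fingertips stand 14 mm ahead of it and the grasp point (between the pads) lies 5 mm behind it; z points along the fingers, y is the direction in which the jaws open and shut (so a half turn about z gives the same grasp; the last joint's range is limited). The gripper opens to 85 mm and grips with 20 to 120 N. Pads are 22 mm wide; open, the fingers measure 114 mm over their backs; the gripper's body (76 mm by 85 mm) begins 54 mm behind the grasp point. The pads swing forward as they close: fully open they stand 13 mm farther back than shut.
Start: joints at [0.92, 0.313, 1.498, -0, 1.331, -0.223], TCP at [0.218, 0.478, 0.245] pointing down, gripper open.
Joint ranges: [-2.94, 2.94], [-0.97, 2.17], [0.19, 2.56], [-1.23, 4.37], [0.02, 3.11], [-2.88, 2.88]. Speed limits (rad/s): [2.39, 2.39, 3.01, 3.14, 3.14, 3.14].

## Interface

Orientations are given as a rotation vector (axis times angle).
In Python, from cell import ctrl, read_camera, recognise, outline_of gives the robot as it stands.
- The arm moves only by the tool apply_moves, never from a script. Its argument "commands" is one flat list of numbers, 7 for each row, row after row: the turn, a rotation vector about the tool's x, y, z in rad, then the shift along the tool's x, y, z in mm, then the opening, from -1 (shut) to 1 (fully open). In form: [rx, ry, rz, dx, dy, dz, fingers, rx, ry, rz, dx, dy, dz, fingers, ...]. A call has 1 to 10 rows; each row is the pose to reach, as a shift and turn from the pose commanded when the call began, along the tool's axes at that moment; what a row does not reach only later rows make up. A row lasts 1/8 s, in which the tool goes at most 62.5 mm and 10.7 degrees, less where a joint would pass 70% of its speed; a pose out of reach is approached as far as the arm can. A call with a gripper value outside its range is refused whole. The fingers move at their own pace and stop on an object; the grip force is fixed at half the most. Time passes only in rows, so rows that repeat a pose let the fingers close. It gives the time, the measured TCP pose, the force and the opening at its end, in the units of the state.
- ctrl.state(): the state, without advancing time (a new reading comes with each control period).
- read_camera(name): name is "scene" or "side" or "wrist"; returns a dict with "pixels" (384x512x3 uint8, blue, green, red), "camera_matrix" (3x3 intrinsics, pixels), "R" (3x3) and "t" (3): a world point X has camera coordinates R X + t; the wrist camera has in their place "T_tool_cam" (4x4, takes a point from camera to tool coordinates, whose origin is the TCP and whose axes are the flange's). Camera axes: x right, y down, z forward; pixel columns grow to the right and rows downward; lengths in m; the calibration is good to about 2 mm. A picture is of the moment at which its call begins: read the wrist's pose just before it. There is no depth.
- ctrl.hand_in(): hands the job in, once; it reports no verdict.
Trained networks look in a picture, given as the dict that the camera call returned (one of the last four; its "shot" number tells which), for a name from the list of things; names that differ only in an ending like _2 or _b are one class to them, and where a whole thing is asked for, a point or a joint stands for the part that bears it (a point fixed in the world has none). Each returns a list of dicts, best first, with "score" (0 to 1); they miss things now and then, are a little off and sometimes report something else, mostly with a low value. They report only what shows in the picture. A call takes as long as a camera call. They do not tell look-alikes from the thing itself.
- recognise(picture, label): "location" ([x, y, z] in m, in the coordinates of the camera as it stood for that picture, good to about 4 mm: the middle of the surface that is visible of it).
- outline_of(picture, label): "pixels" (384x512 bool, what is visible of it).
The state is a dict: "t": time; "joint_pos": joint angles; "joint_velocities": joint speeds; "joint_torque": joint torques, N m; "tcp_pos": TCP position; "orientation": TCP orientation; "wrist_force": force on the tool from outside, world axes, zero at the start; "wrist_torque": the same for the moment, N m; "grip_width": finger opening in m.
Only numpy, scipy, OpenCV 4.12 (cv2) and the standard library are available. Lean on these libraries where they do the work, as an engineer would, in place of code of your own. Each camera call takes 0.05 s, during which the arm holds its last target.

## Working session

There is one attempt and no reset: what is moved stays moved. The work goes in short steps, Python scripts to look and compute and a tool call to move; the robot and the scene stay as the last step left them, time stands still between calls to the robot, and variables do not carry over. Pictures are saved under pics/ and viewed, and the job is handed in when it is done.

Besides the shell and the picture viewer there is one more tool, called after ">>>" by a JSON object that holds its "fn" and its "kwargs". apply_moves: Moves the arm, as the interface text tells. Its arguments: {"type":"object","properties":{"commands":{"type":"array","items":{"type":"number"}}},"required":["commands"]}

```bash
ls; mkdir -p pics; cat > h.py <<'E'
import numpy as np, cv2
from cell import ctrl, read_camera, recognise, outline_of
def world(p,loc): return p["R"].T@(np.array(loc)-p["t"])
def wristcam(p,st):
    R=cv2.Rodrigues(np.array(st["orientation"]))[0]; T=p["T_tool_cam"]
    Rwc=R@T[:3,:3]; twc=R@T[:3,3]+np.array(st["tcp_pos"])
    p["R"]=Rwc.T; p["t"]=-Rwc.T@twc
    return p
def ray(p,u,v,z):
    d=p["R"].T@np.linalg.inv(p["camera_matrix"])@np.array([u,v,1.]); c=-p["R"].T@p["t"]
    return c+d*(z-c[2])/d[2]
def proj(p,X):
    c=p["camera_matrix"]@(p["R"]@np.array(X)+p["t"]); return c[:2]/c[2]
E
python3 - <<'E'
from h import *
print(ctrl.state())
for n in ["scene","side"]:
    p=read_camera(n); cv2.imwrite(f"pics/{n}0.png",p["pixels"])
    print(n,"cam at",(-p["R"].T@p["t"]).round(3))
    for l in ["gauge_grip","wide_hole","narrow_middle","tray_floor"]:
        for r in recognise(p,l): print(l,round(r["score"],2),world(p,r["location"]).round(3),proj(p,world(p,r["location"])).round())
E
```

```text
pics
{'t': 0.0, 'joint_pos': array([ 9.19591498e-01,  3.13452593e-01,  1.49845303e+00,  8.35954757e-06,
        1.33098968e+00, -2.23421534e-01]), 'joint_velocities': array([-0.002929  , -0.00134086, -0.00105213, -0.00010047,  0.00059213,
       -0.00044213]), 'joint_torque': array([-1.85485558e-03, -4.12258637e+01, -2.59746408e+01, -2.26866809e-04,
        4.05876330e-03, -7.02471127e-06]), 'tcp_pos': array([0.21766782, 0.47748458, 0.24472773]), 'orientation': array([-6.66732754e-01, -3.06945536e+00,  1.84791040e-03]), 'wrist_force': array([-0.14477342,  0.30190753,  0.45301093]), 'wrist_torque': array([ 0.00635422, -0.05467107, -0.04475806]), 'grip_width': 0.08536847721025535}
scene cam at [ 0.137 -0.771  0.928]
gauge_grip 0.81 [ 0.557 -0.276  0.053] [320. 274.]
gauge_grip 0.77 [ 0.455 -0.146  0.086] [261. 245.]
wide_hole 0.82 [0.463 0.05  0.045] [233. 208.]
narrow_middle 0.86 [0.613 0.132 0.047] [264. 177.]
narrow_middle 0.78 [ 0.614 -0.012  0.045] [287. 204.]
narrow_middle 0.49 [ 0.457 -0.146  0.086] [262. 245.]
tray_floor 0.9 [0.51  0.353 0.006] [210. 159.]
side cam at [ 0.29  -1.136  1.05 ]
gauge_grip 0.78 [ 0.557 -0.278  0.053] [284. 267.]
gauge_grip 0.61 [ 0.461 -0.148  0.081] [241. 231.]
wide_hole 0.79 [0.463 0.045 0.037] [231. 199.]
narrow_middle 0.76 [0.615 0.126 0.046] [271. 176.]
narrow_middle 0.61 [ 0.615 -0.019  0.046] [282. 204.]
tray_floor 0.85 [0.515 0.353 0.004] [231. 152.]
```

```bash
python3 - <<'E'
import cv2
a=cv2.imread("pics/scene0.png")
cv2.imwrite("pics/crop0.png",cv2.resize(a[110:310,150:400],None,fx=3,fy=3,interpolation=cv2.INTER_CUBIC))
E
```

```text
(no output)
```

View pics/scene0.png

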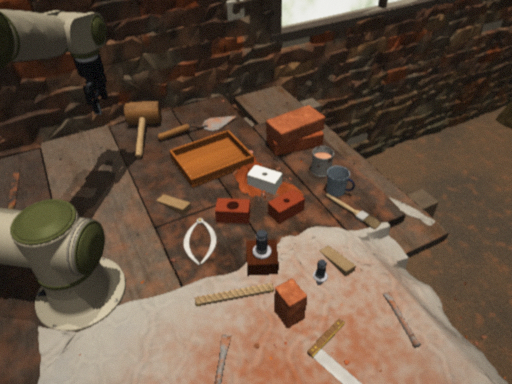

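View pics/crop0.png

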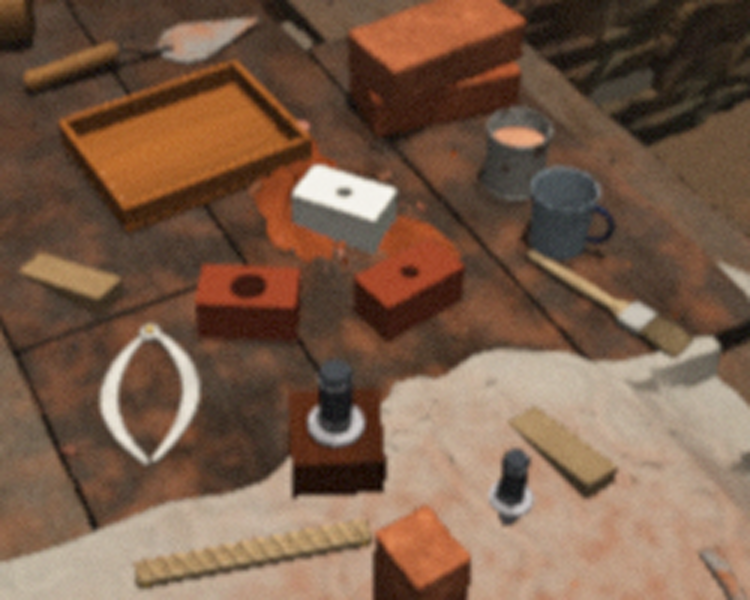

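The candidates in the scene picture are:
- **Gauges:** the one in the stand at (261,245) is the larger and stands in the wooden block, so it fits. The small one at (320,274) is a look-alike.
- **Narrow bricks:** the red one at (287,204) has the small hole, so it fits. The white one at (264,177) is a look-alike.
- **Wide brick:** (233,208), with the big hole.

The crop confirms all of these. Next I'll work out a wrist view.

```bash
cat >> h.py <<'E'
def plan(target,yaw):
    """yaw = world angle of jaw (tool y) axis; picks half turn nearest to the current"""
    st=ctrl.state(); R0=cv2.Rodrigues(np.array(st["orientation"]))[0]
    best=None
    for y in (yaw,yaw+np.pi):
        ty=np.array([np.cos(y),np.sin(y),0]); tz=np.array([0,0,-1.]); tx=np.cross(ty,tz)
        r=cv2.Rodrigues(R0.T@np.c_[tx,ty,tz])[0].ravel()
        if best is None or np.linalg.norm(r)<np.linalg.norm(best): best=r
    d=R0.T@(np.array(target)-st["tcp_pos"])*1000
    print("turn",best.round(4),"shift mm",d.round(1), "jaw yaw now",np.degrees(np.arctan2(R0[1,1],R0[0,1])).round(1),"q6",st["joint_pos"][5].round(2))
E
python3 - <<'E'
from h import *
p=read_camera("wrist"); st=ctrl.state(); print(p["T_tool_cam"].round(3), p["camera_matrix"])
cv2.imwrite("pics/w0.png",p["pixels"])
plan([0.45,0.0,0.30],np.pi/2)
plan([0.45,0.0,0.30],0)
E
```

```text
[[ 0.001 -0.962 -0.274  0.069]
 [ 1.     0.001  0.     0.   ]
 [-0.    -0.274  0.962 -0.128]
 [ 0.     0.     0.     1.   ]] [[274.58272369   0.         257.7930183 ]
 [  0.         274.58272369 194.49584783]
 [  0.           0.           1.        ]]
turn [-1.000e-04 -0.000e+00 -4.278e-01] shift mm [-409.4 -338.3  -54.7] jaw yaw now 65.5 q6 -0.22
turn [-1.000e-04  1.000e-04  1.143e+00] shift mm [-409.4 -338.3  -54.7] jaw yaw now 65.5 q6 -0.22
```

>>> {"fn": "apply_moves", "kwargs": {"commands": [0,0,-0.14,-130,-110,-18,1,0,0,-0.28,-270,-220,-36,1,0,0,-0.428,-409,-338,-55,1,0,0,-0.428,-409,-338,-55,1,0,0,-0.428,-409,-338,-55,1,0,0,-0.428,-409,-338,-55,1,0,0,-0.428,-409,-338,-55,1,0,0,-0.428,-409,-338,-55,1,0,0,-0.428,-409,-338,-55,1,0,0,-0.428,-409,-338,-55,1]}}

```text
t: 1.8
tcp_pos: [0.4504, -0.0014, 0.3002]
orientation: [-0.005, -3.141, 0.0]
wrist_force: [-1.1, 0.6, -0.0]
grip_width: 0.0848
```

```bash
python3 - <<'E'
from h import *
st=ctrl.state(); p=wristcam(read_camera("wrist"),st); 
cv2.imwrite("pics/w1.png",p["pixels"])
for l in ["gauge_grip","wide_hole","narrow_middle","tray_floor"]:
    for r in recognise(p,l): print(l,round(r["score"],2),world(p,r["location"]).round(3),proj(p,world(p,r["location"])).round())
for l in ["wide_hole","narrow_middle"]:
    for o in outline_of(p,l):
        m=o["pixels"].astype(np.uint8)
        c=max(cv2.findContours(m,0,1)[0],key=cv2.contourArea)[:,0]
        # project to z=0.05
        w=np.array([ray(p,u,v,0.05)[:2] for u,v in c],np.float32)
        print(l,round(o["score"],2),c.mean(0),cv2.minAreaRect(w))
E
```

```text
gauge_grip 0.9 [ 0.462 -0.131  0.091] [155. 183.]
gauge_grip 0.89 [ 0.559 -0.264  0.061] [ 79. 243.]
narrow_middle 0.9 [0.608 0.002 0.05 ] [260. 268.]
narrow_middle 0.57 [0.623 0.112 0.047] [330. 276.]
tray_floor 0.74 [0.52  0.326 0.005] [460. 205.]
wide_hole 0.69 [300.59574468 176.69148936] ((0.4653318524360657, 0.05800898000597954), (0.06607120484113693, 0.10054124891757965), 58.75277328491211)
wide_hole 0.43 [260.20812183 267.67005076] ((0.6092597842216492, 0.0020318888127803802), (0.1225791648030281, 0.057443272322416306), 9.443547248840332)
narrow_middle 0.63 [260.545 267.94 ] ((0.6100497245788574, 0.0020966865122318268), (0.12339617311954498, 0.056759417057037354), 8.79215145111084)
narrow_middle 0.63 [329.90909091 273.62878788] ((0.6227988600730896, 0.10853302478790283), (0.09758055210113525, 0.048544079065322876), 13.125707626342773)
```

View pics/w1.png

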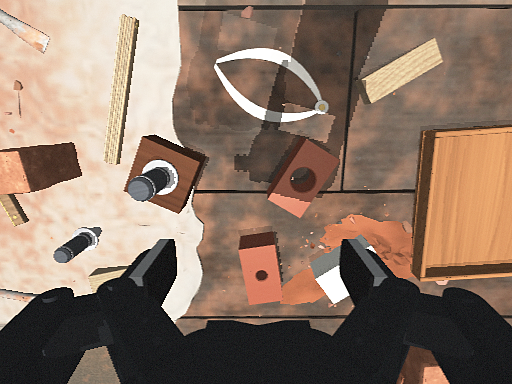

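```bash
python3 - <<'E'
import cv2,numpy as np
a=cv2.imread("pics/w1.png")
def c(x,y,w,h,s): return cv2.resize(a[y:y+h,x:x+w],None,fx=s,fy=s,interpolation=cv2.INTER_CUBIC)
out=np.hstack([c(115,125,100,100,4),c(260,130,90,100,4)])
cv2.imwrite("pics/c1.png",out)
cv2.imwrite("pics/c2.png",c(230,225,70,85,7))
E
```

```text
(no output)
```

View pics/c1.png

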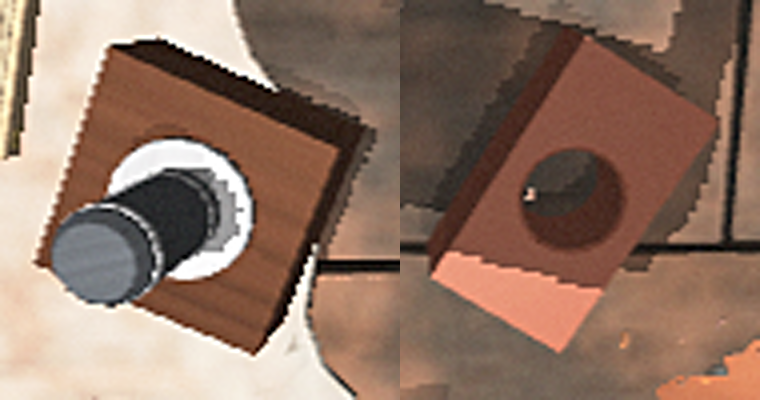

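View pics/c2.png

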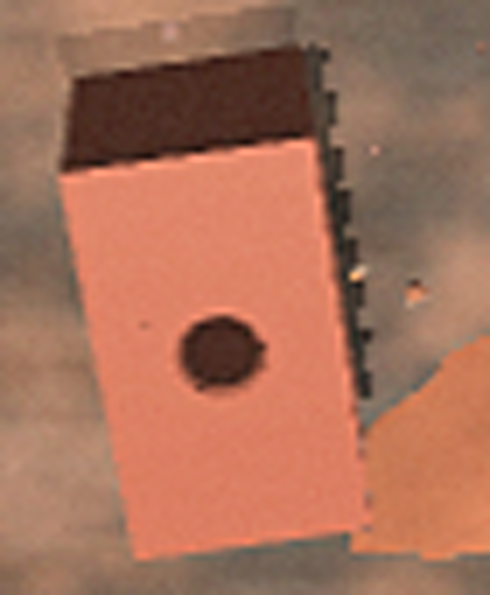

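```bash
python3 - <<'E'
from h import *
st=ctrl.state(); p=wristcam(read_camera("wrist"),st)
def w(l,ox,oy,x0,y0,s,z): return np.array([ray(p,x0+(x-ox+.5)/s-.5,y0+(y-oy+.5)/s-.5,z)[:2] for x,y in l])
W=w([(585,35),(715,122),(562,352),(430,272),(575,198)],400,0,260,130,4,.05)
N=w([(62,172),(312,135),(368,530),(135,560),(222,352)],0,0,230,225,7,.05)
G=w([(110,45),(338,150),(258,355),(38,262)],0,0,115,125,4,.05)
for n,q in (("W",W),("N",N),("G",G)):
    print(n,q.round(4).tolist(),"mean",q[:4].mean(0).round(4),"edges",[np.linalg.norm(q[i]-q[(i+1)%4]).round(4) for i in range(4)],[np.degrees(np.arctan2(*(q[(i+1)%4]-q[i])[::-1])).round(1) for i in range(4)])
print("collar",w([(182,209)],0,0,115,125,4,.056),"top",w([(95,255)],0,0,115,125,4,.126))
# scene check
s=read_camera("scene")
for z,m in ((.05,W[4]),(.05,N[4]),(.05,G.mean(0))): print(proj(s,[*m,z]).round(1))
for o in outline_of(s,"tray_floor"):
    c=max(cv2.findContours(o["pixels"].astype(np.uint8),0,1)[0],key=cv2.contourArea)[:,0]
    print(cv2.minAreaRect(np.array([ray(s,u,v,.038)[:2] for u,v in c],np.float32)))
E
```

```text
W [[0.4091, 0.0667], [0.4386, 0.1131], [0.5235, 0.064], [0.493, 0.0151], [0.4656, 0.066]] mean [0.466  0.0647] edges [np.float64(0.055), np.float64(0.0981), np.float64(0.0576), np.float64(0.0984)] [np.float64(57.6), np.float64(-30.1), np.float64(-122.0), np.float64(148.4)]
N [[0.5747, -0.0275], [0.5658, 0.0266], [0.6653, 0.0413], [0.6735, -0.0123], [0.6189, 0.0075]] mean [0.6198 0.007 ] edges [np.float64(0.0548), np.float64(0.1006), np.float64(0.0543), np.float64(0.1)] [np.float64(99.3), np.float64(8.4), np.float64(-81.3), np.float64(-171.3)]
G [[0.4063, -0.1547], [0.4418, -0.0797], [0.5172, -0.1132], [0.4822, -0.1889]] mean [ 0.4619 -0.1341] edges [np.float64(0.0829), np.float64(0.0825), np.float64(0.0834), np.float64(0.0833)] [np.float64(64.7), np.float64(-23.9), np.float64(-114.8), np.float64(155.7)]
collar [[ 0.46149069 -0.1335891 ]] top [[ 0.45966548 -0.13426789]]
[231.4 203.7]
[285.2 198.9]
[261.2 249.9]
((0.5042915344238281, 0.330064594745636), (0.2520696520805359, 0.22705566883087158), 6.93040132522583)
```

```bash
python3 - <<'E'
import cv2
a=cv2.imread("pics/scene0.png")
cv2.imwrite("pics/c3.png",cv2.resize(a[165:275,200:320],None,fx=5,fy=5,interpolation=cv2.INTER_CUBIC))
cv2.imwrite("pics/c4.png",cv2.resize(a[120:200,150:270],None,fx=5,fy=5,interpolation=cv2.INTER_CUBIC))
E
```

```text
(no output)
```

View pics/c3.png

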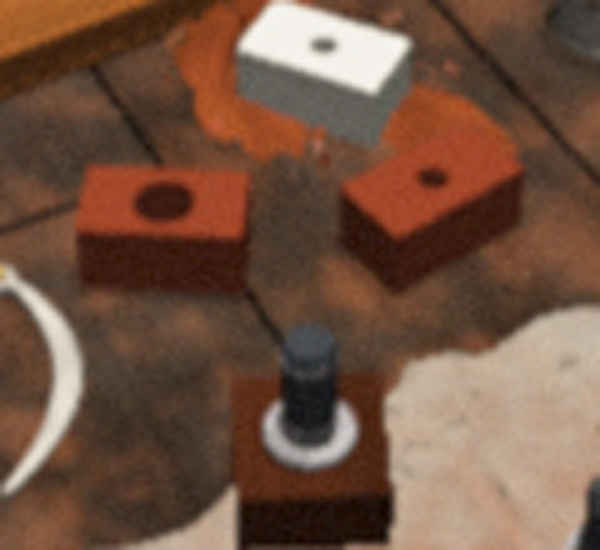

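View pics/c4.png

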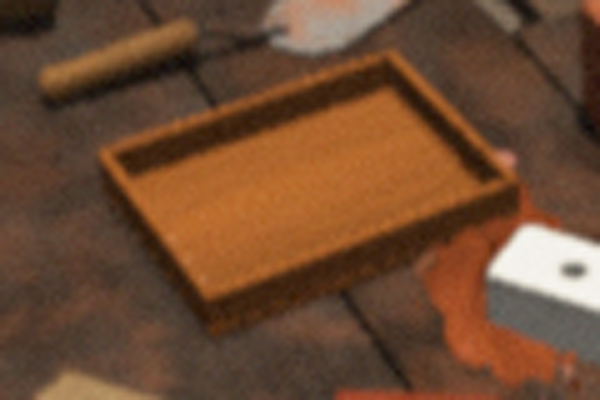

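```bash
python3 - <<'E'
from h import *
s=read_camera("scene")
T=np.array([ray(s,150+(x+.5)/5-.5,120+(y+.5)/5-.5,.038)[:2] for x,y in [(102,155),(390,50),(518,185),(208,300)]])
print(T.round(3),T.mean(0),[np.linalg.norm(T[i]-T[(i+1)%4]).round(3) for i in range(4)],[np.degrees(np.arctan2(*(T[(i+1)%4]-T[i])[::-1])).round(1) for i in range(4)])
for n,x,y,z in (("W",165,201,.05),("N",432,177,.05),("G",310,432,.056)): print(n,ray(s,200+(x+.5)/5-.5,165+(y+.5)/5-.5,z))
plan([.461,-.135,.22],np.pi/2)
E
```

```text
[[0.391 0.425]
 [0.624 0.447]
 [0.634 0.254]
 [0.401 0.242]] [0.51265949 0.34199117] [np.float64(0.234), np.float64(0.193), np.float64(0.233), np.float64(0.184)] [np.float64(5.2), np.float64(-87.0), np.float64(-177.1), np.float64(93.3)]
W [0.46676717 0.0601835  0.05      ]
N [0.61866558 0.00190065 0.05      ]
G [ 0.4589077  -0.14226159  0.056     ]
turn [-0.0001  0.0001  0.0007] shift mm [ -11.2 -135.7   80.4] jaw yaw now 90.0 q6 -1.83
```

>>> {"fn": "apply_moves", "kwargs": {"commands": [0,0,0,-4,-50,27,1,0,0,0,-8,-100,54,1,0,0,0,-11,-137,80,1,0,0,0,-11,-137,80,1,0,0,0,-11,-137,80,1,0,0,0,-11,-137,80,1]}}

```text
t: 3.1
tcp_pos: [0.4611, -0.1357, 0.2212]
orientation: [-0.002, 3.14, -0.001]
wrist_force: [-0.7, -0.0, -0.8]
grip_width: 0.0855
```

```bash
python3 - <<'E'
from h import *
st=ctrl.state(); print(st["t"],st["tcp_pos"]); p=wristcam(read_camera("wrist"),st)
cv2.imwrite("pics/w2.png",p["pixels"])
for r in recognise(p,"gauge_grip"): print(r["score"],world(p,r["location"]).round(4))
for pt in ([.461,-.135,.056],[.461,-.135,.126],[.459,-.142,.056],[.459,-.142,.126],[*st["tcp_pos"][:2],.056],[*st["tcp_pos"][:2],.126]): print(pt,proj(p,pt).round(1))
E
```

```text
3.1 [ 0.46108409 -0.13573998  0.22115099]
0.92 [ 0.4605 -0.1401  0.1037]
0.63 [ 0.5508 -0.2815  0.0413]
[0.461, -0.135, 0.056] [258.3 181.5]
[0.461, -0.135, 0.126] [258.4 200.5]
[0.459, -0.142, 0.056] [251.9 179.7]
[0.459, -0.142, 0.126] [250.2 198.2]
[np.float64(0.4610840907424702), np.float64(-0.13573998190195383), 0.056] [257.6 181.6]
[np.float64(0.4610840907424702), np.float64(-0.13573998190195383), 0.126] [257.6 200.5]
```

View pics/w2.png

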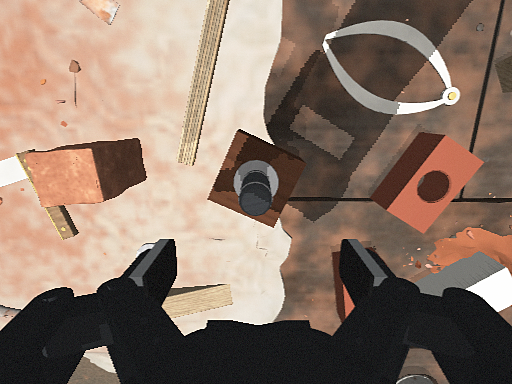

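>>> {"fn": "apply_moves", "kwargs": {"commands": [0,0,0,0,-2.3,50,1,0,0,0,0,-2.3,90,1,0,0,0,0,-2.3,115,1,0,0,0,0,-2.3,129,1,0,0,0,0,-2.3,129,0,0,0,0,0,-2.3,129,-1,0,0,0,0,-2.3,129,-1,0,0,0,0,-2.3,129,-1,0,0,0,0,-2.3,129,-1]}}

```text
t: 4.32
tcp_pos: [0.4612, -0.139, 0.0923]
orientation: [-0.001, 3.14, -0.001]
wrist_force: [-1.5, 0.6, 6.2]
grip_width: 0.0288
```

>>> {"fn": "apply_moves", "kwargs": {"commands": [0,0,0,0,0,-25,-1,0,0,0,0,0,-60,-1,0,0,0,0,0,-95,-1,0,0,0,0,50,-95,-1,0,0,0,0,100,-95,-1,0,0,0,0,130,-95,-1,0,0,0,0,130,-95,-1,0,0,0,0,130,-95,-1,0,0,0,0,130,-95,-1]}}

```text
t: 5.45
tcp_pos: [0.4608, -0.0096, 0.1862]
orientation: [-0.002, -3.141, 0.0]
wrist_force: [-0.4, 0.6, -2.8]
grip_width: 0.0286
```

```bash
python3 - <<'E'
from h import *
st=ctrl.state(); print(st["t"],st["tcp_pos"]); p=wristcam(read_camera("wrist"),st)
a=p["pixels"]; cv2.imwrite("pics/w3.png",a)
for r in recognise(p,"wide_hole"): print(r["score"],world(p,r["location"]).round(4))
pt=[.467,.0625,.05]; u=proj(p,pt); print(u)
x,y=int(u[0])-45,int(u[1])-45; print(x,y)
cv2.imwrite("pics/w3c.png",cv2.resize(a[y:y+90,x:x+90],None,fx=6,fy=6,interpolation=cv2.INTER_CUBIC))
s=read_camera("scene"); cv2.imwrite("pics/s3.png",s["pixels"])
E
```

```text
5.45 [ 0.4607541  -0.00964681  0.18623672]
0.95 [0.465  0.0617 0.0478]
[329.59295223 194.50859696]
284 149
```

View pics/w3.png

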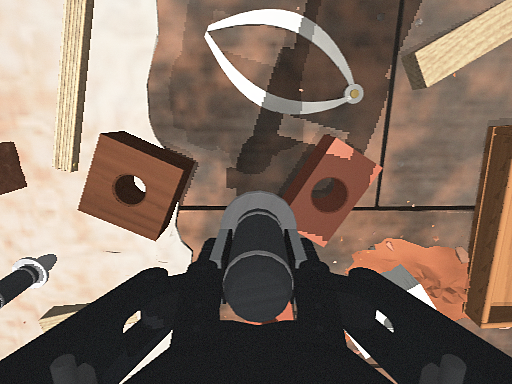

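View pics/w3c.png

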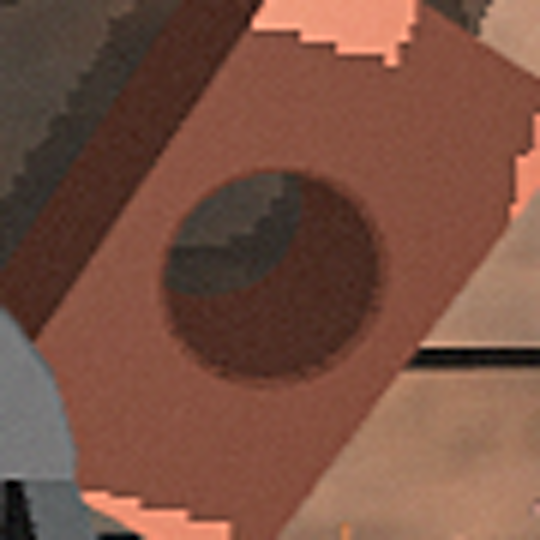

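```bash
python3 - <<'E'
from h import *
st=ctrl.state(); p=wristcam(read_camera("wrist"),st)
a=p["pixels"]
cv2.imwrite("pics/w3d.png",cv2.resize(a[150:230,90:170],None,fx=7,fy=7,interpolation=cv2.INTER_CUBIC))
print(ray(p,129.5,188.5,.05),ray(p,329.4,195.1,.05))
plan([.467,.0625,.186],np.pi/2)
E
```

```text
[ 0.46069271 -0.13662047  0.05      ] [0.46758589 0.0626434  0.05      ]
turn [-0.     -0.0001 -0.0006] shift mm [-6.2 71.8  0.2] jaw yaw now 90.0 q6 -1.85
```

View pics/w3d.png

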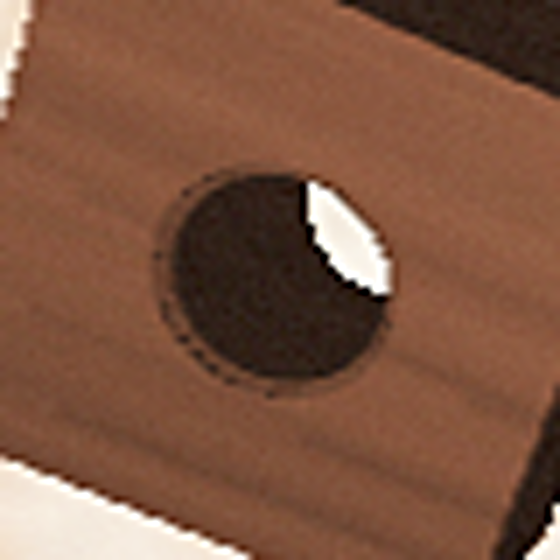

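>>> {"fn": "apply_moves", "kwargs": {"commands": [0,0,0,-3,35,0,-1,0,0,0,-5.7,70.8,0,-1,0,0,0,-5.7,70.8,0,-1,0,0,0,-5.7,70.8,20,-1,0,0,0,-5.7,70.8,40,-1,0,0,0,-5.7,70.8,40,-1,0,0,0,-5.7,70.8,40,-1]}}

```text
t: 6.52
tcp_pos: [0.4669, 0.0615, 0.1471]
orientation: [0.0, 3.14, -0.0]
wrist_force: [0.3, -0.3, -2.8]
grip_width: 0.029
```

```bash
python3 - <<'E'
from h import *
s=read_camera("scene"); d=read_camera("side")
f=lambda p,x,y: cv2.resize(p["pixels"][y:y+70,x:x+70],None,fx=5.5,fy=5.5,interpolation=cv2.INTER_CUBIC)
cv2.imwrite("pics/s4.png",np.hstack([f(s,200,160),f(d,195,155)])); print(ctrl.state()["tcp_pos"])
E
```

```text
[0.46686828 0.06168834 0.14712801]
```

View pics/s4.png

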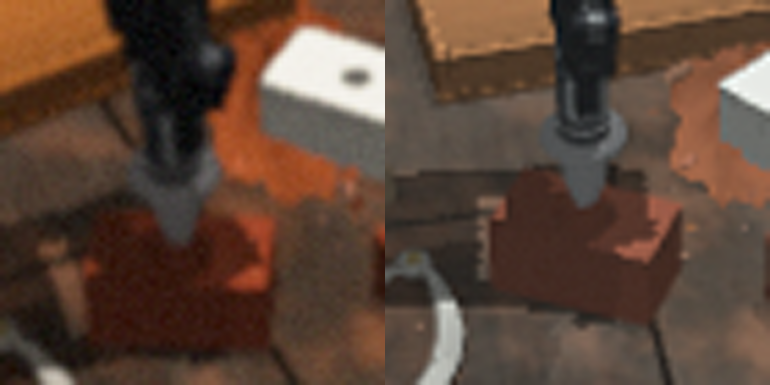

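>>> {"fn": "apply_moves", "kwargs": {"commands": [0,0,0,0,0,12,-1,0,0,0,0,0,20,-1,0,0,0,0,0,28,-1,0,0,0,0,0,36,-1,0,0,0,0,0,36,-1]}}

```text
t: 7.25
tcp_pos: [0.4661, 0.062, 0.1097]
orientation: [0.0, -3.14, -0.0]
wrist_force: [-0.4, -0.4, -1.3]
grip_width: 0.029
```

>>> {"fn": "apply_moves", "kwargs": {"commands": [0,0,0,0,0,8,-1,0,0,0,0,0,14,-1,0,0,0,0,0,17,-1,0,0,0,0,0,17,-1,0,0,0,0,0,17,-1]}}

```text
t: 7.88
tcp_pos: [0.4665, 0.062, 0.0934]
orientation: [-0.0, 3.141, -0.0]
wrist_force: [0.4, -0.2, -2.1]
grip_width: 0.0285
```

>>> {"fn": "apply_moves", "kwargs": {"commands": [0,0,0,0,0,0.5,0,0,0,0,0,0,0.5,1,0,0,0,0,0,0.5,1,0,0,0,0,0,0.5,1,0,0,0,0,0,0.5,1,0,0,0,0,0,-50,1,0,0,0,0,0,-100,1,0,0,0,0,0,-130,1,0,0,0,0,0,-130,1,0,0,0,0,0,-130,1]}}

```text
t: 9.12
tcp_pos: [0.466, 0.062, 0.2223]
orientation: [0.0, -3.14, -0.0]
wrist_force: [-0.1, 0.8, -1.4]
grip_width: 0.0854
```

```bash
python3 - <<'E'
from h import *
st=ctrl.state();p=wristcam(read_camera("wrist"),st); print(st["t"],st["tcp_pos"],st["grip_width"]); cv2.imwrite("pics/w5.png",p["pixels"])
s=read_camera("scene"); d=read_camera("side")
f=lambda p,x,y: cv2.resize(p["pixels"][y:y+70,x:x+70],None,fx=5.5,fy=5.5,interpolation=cv2.INTER_CUBIC)
cv2.imwrite("pics/s5.png",np.hstack([f(s,200,160),f(d,195,155)]))
for pp in (p,s,d):
  for l in ("gauge_grip","narrow_middle"):
    for r in recognise(pp,l): print(l,r["score"],world(pp,r["location"]).round(3))
print(proj(p,[.619,.0045,.05]))
E
```

```text
9.125 [0.4659864  0.06201248 0.22227639] 0.08538704272171138
gauge_grip 0.72 [ 0.563 -0.265  0.038]
gauge_grip 0.58 [0.464 0.061 0.104]
narrow_middle 0.65 [0.615 0.134 0.051]
narrow_middle 0.57 [0.601 0.001 0.05 ]
gauge_grip 0.74 [0.461 0.055 0.088]
gauge_grip 0.7 [ 0.556 -0.276  0.053]
narrow_middle 0.8 [ 0.616 -0.009  0.046]
narrow_middle 0.76 [0.61  0.134 0.047]
gauge_grip 0.81 [0.468 0.049 0.082]
gauge_grip 0.79 [ 0.559 -0.278  0.052]
narrow_middle 0.89 [0.616 0.124 0.045]
narrow_middle 0.88 [ 0.618 -0.016  0.042]
[212.21747186 297.92275694]
```

View pics/s5.png

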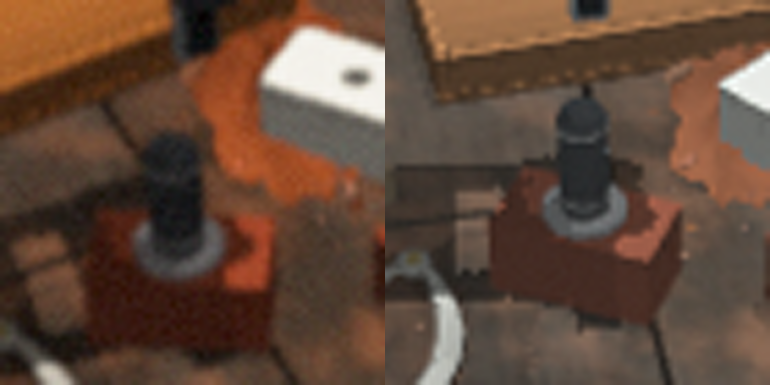

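View pics/w5.png

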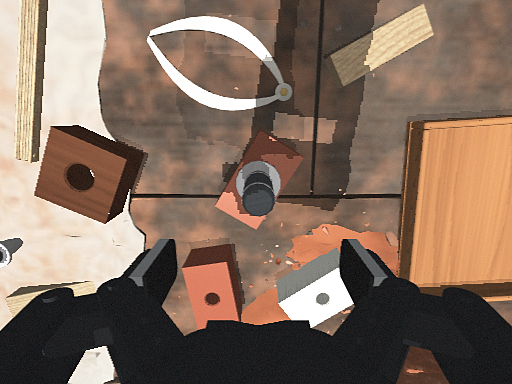

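```bash
python3 - <<'E'
from h import *
plan([.620,.005,.150],np.radians(98.8))
E
```

```text
turn [ 1.000e-04 -4.000e-04 -1.534e-01] shift mm [-153.6  -57.    73. ] jaw yaw now 90.0 q6 -1.69
```

>>> {"fn": "apply_moves", "kwargs": {"commands": [0,0,-0.06,-55,-20,0,1,0,0,-0.12,-110,-40,0,1,0,0,-0.153,-153.6,-57,10,1,0,0,-0.153,-153.6,-57,55,1,0,0,-0.153,-153.6,-57,73,1,0,0,-0.153,-153.6,-57,73,1,0,0,-0.153,-153.6,-57,73,1]}}

```text
t: 10.45
tcp_pos: [0.6205, 0.005, 0.1515]
orientation: [-0.24, 3.131, -0.001]
wrist_force: [0.9, -0.1, 0.7]
grip_width: 0.0853
```

```bash
python3 - <<'E'
from h import *
st=ctrl.state();p=wristcam(read_camera("wrist"),st); print(st["t"],st["tcp_pos"],st["grip_width"]); cv2.imwrite("pics/w6.png",p["pixels"])
print(proj(p,[.620,.005,.05]))
plan([.620,.005,.026],np.radians(98.8))
E
```

```text
10.45 [0.62050887 0.00495971 0.15153827] 0.08533874394680127
[257.7749648  197.75992574]
turn [-0.0007  0.0022 -0.0003] shift mm [  0.8   0.2 125.7] jaw yaw now 98.8 q6 -1.9
```

View pics/w6.png

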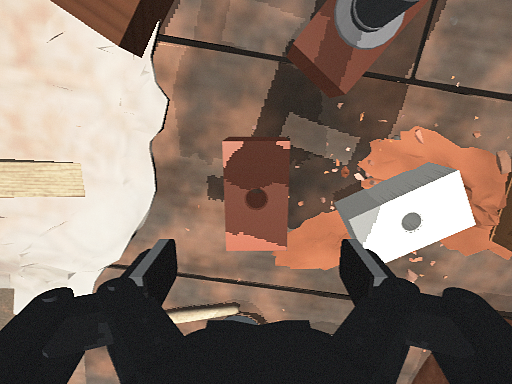

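>>> {"fn": "apply_moves", "kwargs": {"commands": [0,0,0,8,-2,45,1,0,0,0,8,-2,85,1,0,0,0,8,-2,110,1,0,0,0,8,-2,125,1,0,0,0,8,-2,125,1,0,0,0,8,-2,125,0,0,0,0,8,-2,125,-1,0,0,0,8,-2,125,-1,0,0,0,8,-2,125,-1,0,0,0,8,-2,125,-1]}}

```text
t: 11.75
tcp_pos: [0.6132, 0.0018, 0.0268]
orientation: [-0.24, 3.13, -0.001]
wrist_force: [-0.6, 1.1, 6.1]
grip_width: 0.0551
```

Gripped (55 mm). I'll lift and measure the tray.

>>> {"fn": "apply_moves", "kwargs": {"commands": [0,0,0,0,0,-25,-1,0,0,0,0,0,-70,-1,0,0,0,0,0,-110,-1,0,0,0,10,50,-130,-1,0,0,0,20,100,-130,-1,0,0,0,30,150,-130,-1,0,0,0,30,150,-130,-1,0,0,0,30,150,-130,-1]}}

```text
t: 12.75
tcp_pos: [0.5598, 0.1452, 0.1551]
orientation: [0.241, -3.132, 0.001]
wrist_force: [0.5, -0.7, -5.0]
grip_width: 0.0552
```

```bash
python3 - <<'E'
from h import *
st=ctrl.state();p=wristcam(read_camera("wrist"),st); print(st["t"],st["tcp_pos"],st["grip_width"],st["wrist_force"]); cv2.imwrite("pics/w7.png",p["pixels"])
for r in recognise(p,"tray_floor"): print(r["score"],world(p,r["location"]).round(3))
R0=cv2.Rodrigues(np.array(st["orientation"]))[0]
plan([.505,.340,.16],np.radians(96))
for y in (.338,.342):print(proj(p,[.513,y,.008]))
E
```

```text
12.75 [0.55979079 0.14523339 0.15510298] 0.05523225193155907 [ 0.45518441 -0.71291031 -4.95484345]
0.58 [0.513 0.322 0.005]
turn [-0.0002 -0.0004  0.0473] shift mm [ 24.9 201.6  -4.9] jaw yaw now 98.7 q6 -1.67
[452.04728344 169.94418882]
[455.81466516 170.53916577]
```

View pics/w7.png

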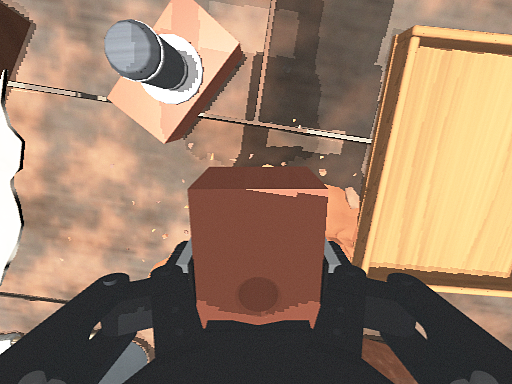

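>>> {"fn": "apply_moves", "kwargs": {"commands": [0,0,0.02,6,50,-5,-1,0,0,0.04,12,100,-5,-1,0,0,0.06,18,150,-5,-1,0,0,0.08,25,202,-5,-1,0,0,0.08,25,203,-5,-1,0,0,0.08,25,203,-5,-1,0,0,0.08,25,203,-5,-1]}}

```text
t: 13.72
tcp_pos: [0.5049, 0.3409, 0.1602]
orientation: [0.112, -3.139, 0.0]
wrist_force: [0.1, 0.9, -5.5]
grip_width: 0.0549
```

```bash
python3 - <<'E'
from h import *
st=ctrl.state();p=wristcam(read_camera("wrist"),st); print(st["t"],st["tcp_pos"],st["grip_width"]); cv2.imwrite("pics/w8.png",p["pixels"])
X=st["tcp_pos"].copy()
for q in [(240,0),(0,0)]: pass
tray=[(.513+a*np.cos(.06)-b*np.sin(.06),.342+a*np.sin(.06)+b*np.cos(.06),.038) for a in(-.112,.112) for b in (-.087,.087)]
print([proj(p,t).round().tolist() for t in tray])
plan([.505,.341,.036],np.radians(94))
E
```

```text
13.725 [0.50491985 0.34094043 0.16021492] 0.05487901508163806
[[156.0, 72.0], [363.0, 75.0], [175.0, 300.0], [338.0, 302.0]]
turn [-0.0001 -0.      0.0015] shift mm [-1.000e-01 -1.000e-01  1.243e+02] jaw yaw now 94.1 q6 -1.24
```

View pics/w8.png

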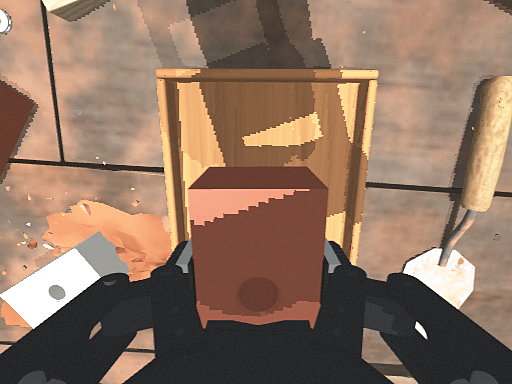

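>>> {"fn": "apply_moves", "kwargs": {"commands": [0,0,0,0,4,40,-1,0,0,0,0,4,75,-1,0,0,0,0,4,100,-1,0,0,0,0,4,115,-1,0,0,0,0,4,122,-1,0,0,0,0,4,125,-1,0,0,0,0,4,125,-1,0,0,0,0,4,125,-1]}}

```text
t: 14.78
tcp_pos: [0.5042, 0.3464, 0.036]
orientation: [-0.115, 3.138, 0.001]
wrist_force: [1.0, -0.6, -5.0]
grip_width: 0.055
```

>>> {"fn": "apply_moves", "kwargs": {"commands": [0,0,0,0,0,1,-1,0,0,0,0,0,1,0.5,0,0,0,0,0,1,1,0,0,0,0,0,1,1,0,0,0,0,0,1,1,0,0,0,0,0,-45,1,0,0,0,0,0,-100,1,0,0,0,0,0,-160,1,0,0,0,0,0,-180,1,0,0,0,0,0,-180,1]}}

```text
t: 16.02
tcp_pos: [0.5043, 0.3465, 0.2166]
orientation: [-0.115, 3.137, 0.002]
wrist_force: [0.7, 1.3, -1.3]
grip_width: 0.0857
```

```bash
python3 - <<'E'
from h import *
st=ctrl.state();p=wristcam(read_camera("wrist"),st); print(st["t"],st["tcp_pos"],st["grip_width"])
s=read_camera("scene"); d=read_camera("side")
w=cv2.resize(p["pixels"],(400,300)); f=lambda p,x,y: cv2.resize(p["pixels"][y:y+135,x:x+180],(400,300),interpolation=cv2.INTER_CUBIC)
cv2.imwrite("pics/f.png",np.vstack([np.hstack([w,f(s,150,120)]),np.hstack([f(d,150,110),w*0])]))
E
```

```text
16.025 [0.50430015 0.34647815 0.2166474 ] 0.0856798433346175
```

View pics/f.png

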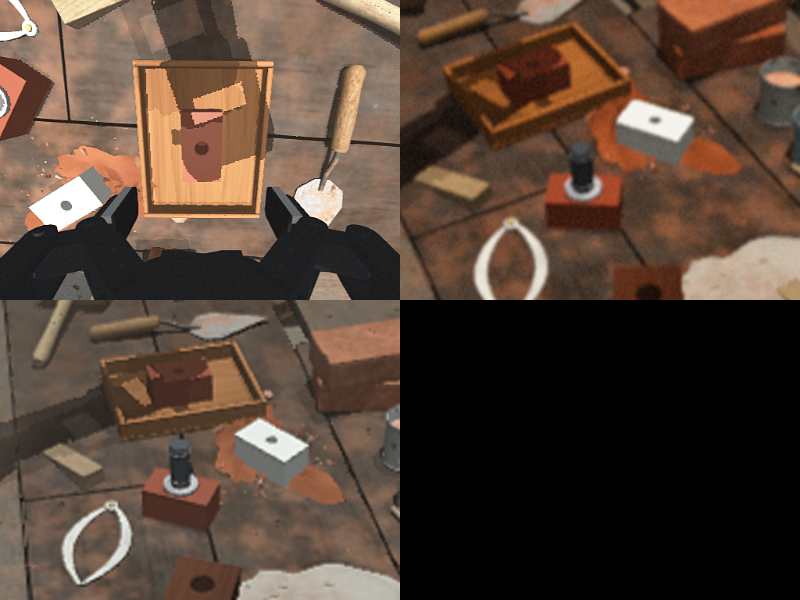

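The brick lies flat in the middle of the tray (hole at (201,148) in the wrist panel, walls at 145 to 265). The gauge stands with its collar on the wide brick, at (585,185) in the scene panel. Nothing is touching the gripper, so I'm handing in.

```bash
python3 -c "
from cell import ctrl
print(ctrl.hand_in())"
```

```text
the job is handed in; nothing more can be done
None
```

The job is done and handed in at about 16 s of the allowed 62 s; the hand-in gives no verdict.

- **What I did:** I took the larger gauge from its stand, lowered it into the wide hole of the red brick and released it there. Then I gripped the red narrow-hole brick across its width, set it in the reject tray and backed the gripper away, open. I did not touch the white brick or the small gauge.
- **Last checks:** The scene, side and wrist pictures show the gauge upright with its collar on the brick's top. They also show the narrow brick flat, near the middle of the tray and clear of the walls. The wrist force readings I saw stayed at or below about 6 N.
- **What disagreed:** The scene and wrist cameras differed by about 6–8 mm in y for the bricks and the gauge. Closer wrist views, and the empty stand hole as a reference, brought the gauge insertion to about 2 mm. The tray turned out to be about 6 mm off my first estimate, so I moved the placing 4 mm.

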